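# Level a rocking jewellery counter scale and put the check weight on

### The arm

A 6-joint arm with a two-finger parallel gripper is mounted at the origin on the work surface. World frame = base frame: x ahead of the robot, y to its left, z up, the work surface at z = 0. Lengths are in m, angles in degrees, forces in N, time in s.
With the tool pointing down it reaches from about 0.35 to 0.875 m from the base axis. Payload 4.2 kg.
Tool frame: the origin (TCP) lies midway between the tips of the shut fingers; the grasp point (between the pads) lies 19 mm behind it; x points along the fingers, y is the direction in which the jaws open and shut, and the axes are right-handed (so a half turn about x gives the same grasp; the last joint's range is limited). The gripper opens to 87 mm and grips with 3 to 60 N. Pads are 19 mm wide; open, the fingers measure 117 mm over their backs; the gripper's body (75 mm by 190 mm) begins 51 mm behind the grasp point.
Start: joints at [86.093, 22.042, 0.453, 0, -68.411, -14.817], TCP at [0.201, 0.592, 0.223] pointing down, gripper open.
Joint ranges: [-179.83, 179.83], [-69.29, 118.12], [-61.27, 80.66], [-181.25, 117.63], [-171.15, -9.14], [-177.46, 177.46]. Speed limits (degrees/s): [159.86, 159.86, 180, 180, 180, 180].

### API

Orientations are given as a 3x3 rotation matrix whose columns are the frame's x, y, z axes.
In Python, from station import r gives the robot as it stands.
- The arm moves only by the tool play_rows, never from a script. Its argument "plan" is a list that holds one entry, the list of rows, each a list of 6 numbers: the shift along the tool's x, y, z in cm, then the turn, a rotation vector about the tool's x, y, z in units of 10 degrees (1.0 is 10 degrees). A call has 1 to 5 rows; each row is the pose to reach, as a shift and turn from the pose commanded when the call began, along the tool's axes at that moment; what a row does not reach only later rows make up. A row lasts 1/8 s, in which the tool goes at most 62.5 mm and 10.7 degrees, less where a joint would pass 70% of its speed; a pose out of reach is approached as far as the arm can. A call with a gripper value outside its range is refused whole. "hand" is the opening, from 0 (shut) to 1 (fully open), set as the call begins (left out, the last holds). The fingers move at their own pace and stop on an object; the grip force is fixed at half the most. Time passes only in rows, so rows that repeat a pose let the fingers close. It gives the time, the measured TCP pose, the force and the opening at its end, in the units of the state.
- r.sense(): the state, without advancing time (a new reading comes with each control period).
- r.capture(name): name is "side" or "top"; returns (picture, depth): 384x512x3 uint8, blue, green, red; 384x512 float32, m along the optical axis (not along the pixel's ray), 0 where there is no reading.
- r.get_calibration(name): a dict with "vfov" (degrees; the focal length in pixels is half the picture's height over the tangent of half this angle, whatever the lens; pixels are square), "cx", "cy" (the principal point, pixels), "distortion" ([k1, k2, p1, p2, k3] as OpenCV has them; the pictures are not rectified), "rvec" (rotation vector, rad) and "tvec" (3), from world to camera coordinates, as OpenCV has them. Camera axes: x right, y down, z forward; pixel columns grow to the right and rows downward; lengths in m; the calibration is good to about 2 mm. A picture is of the moment at which its call begins. get_calibration takes no time and is no camera call.
- r.finish_job(): hands the job in, once; it reports no verdict.
The state is a dict: "time_s": time; "joints": joint angles; "joint_velocities": joint speeds; "effort": joint torques, N m; "tcp_pos": TCP position; "ee_rot": TCP orientation; "wrist_force": force on the tool from outside, world axes, zero at the start; "moment": the same for the moment, N m; "gripper_width": opening from 0.0 (shut) to 1.0 (fully open).
Only numpy, scipy, OpenCV 4.12 (cv2) and the standard library are available. Lean on these libraries where they do the work, as an engineer would, in place of code of your own. Each camera call takes 0.05 s, during which the arm holds its last target.

### The job

The jewellery scale on the counter rocks because one of its two front feet hangs in the air. Find out by feel which one, turn the black knob above it until the scale stands firmly on all four feet, let go, and then set the small brass weight upright in the middle of the scale's round steel pan. Never press hard on the scale or jack it up, do not push it across the counter, and leave the other things where they are.

Things in the scene. Friction and masses are not known exactly. Their poses are not given: they have to be found in the camera images.
- scale: loose counter scale, about 2.5 kg: grey base plate 210 (x) x 250 (y) mm, white box and round pan on it; only the two knobs stand higher than 86 mm above its origin. Origin: midway between the four feet, level with the rear feet's undersides, about 6 mm above the counter. x points to its rear (away from the robot), y left, z up. A little heavier at the rear, so it starts level though one front foot hangs.
- knob_left_top (a point): top centre of the front left (+y) levelling knob: black upright cylinder, 32 mm diameter, 26 mm high, top 108 mm above the scale's origin, 85 mm ahead of and 105 mm beside it, free all round. Any grasp yaw. Clockwise seen from above drives its foot down 4 mm per turn; the knob keeps its height on the scale. Friction 0.06 N m, stays as left, over 1 turn of travel each way.
- knob_right_top (a point): top centre of the front right (-y) levelling knob: black upright cylinder, 32 mm diameter, 26 mm high, top 108 mm above the scale's origin, 85 mm ahead of and 105 mm beside it, free all round. Any grasp yaw. Clockwise seen from above drives its foot down 4 mm per turn; the knob keeps its height on the scale. Friction 0.06 N m, stays as left, over 1 turn of travel each way.
- foot_front_left: domed black rubber foot, 24 mm diameter, origin at its lowest point, over a 42 mm square cork pad; moved by the knob above. One front pad (left or right) lies too low, so that its foot hangs 0.7 to 2.3 mm clear: a push of 2 to 5 N down on its knob tips that corner until the foot meets the pad; a standing corner sinks only 0.05 mm per N. Loads are even when the foot is screwed about 0.5 mm further than the gap felt.
- foot_front_right: domed black rubber foot, 24 mm diameter, origin at its lowest point, over a 42 mm square cork pad; moved by the knob above. One front pad (left or right) lies too low, so that its foot hangs 0.7 to 2.3 mm clear: a push of 2 to 5 N down on its knob tips that corner until the foot meets the pad; a standing corner sinks only 0.05 mm per N. Loads are even when the foot is screwed about 0.5 mm further than the gap felt.
- foot_rear_left: domed black rubber rear foot, 24 mm diameter, rigid, not adjustable. Origin: its lowest point, which stands on a cork pad.
- foot_rear_right: domed black rubber rear foot, 24 mm diameter, rigid, not adjustable. Origin: its lowest point, which stands on a cork pad.
- pan (a point): centre of the upper face of the scale's round steel pan, 110 mm diameter, 86 mm above the scale's origin and 12 mm behind it.
- weight: small brass check weight, 200 g, loose, standing upright on the counter to the left or right of the scale: cylinder of 32 mm diameter and 30 mm height, above it a neck and a knob of 22 mm diameter, 50 mm high in all. Origin: centre of its underside, z up.
- big_weight: larger steel weight, 500 g, same shape, 42 mm diameter, 62 mm high; not needed. Leave alone. Origin at its underside.
- bangle: green bangle lying flat, 72 mm outside, 10 mm high. Leave alone. Origin at its underside.
- ring_cone: wooden ring cone, base 50 mm, 77 mm high. Leave alone. Origin at its underside.
- ring_box: closed red ring box 55 x 55 x 42 mm. Leave alone. Origin at its underside.
- dish: white ceramic dish, 90 mm rim, 28 mm high. Leave alone. Origin at its underside.
- loupe: folded loupe, about 54 x 26 x 18 mm; origin under its round part. Leave alone. Origin at its underside.

How it is judged:
By the outcome, as a careful person would: the job done as asked, in the order asked, and still so for the second after the job is handed in, with the robot touching nothing.
It also fails if it takes over 72 s, if anything falls off the work surface, if the arm or the gripper's body presses on something with over 40 N, if the wrist force passes 120 N, or if a joint passes its speed limit or range.

## Working session

There is one attempt and no reset: what is moved stays moved. The work goes in short steps, Python scripts to look and compute and a tool call to move; the robot and the scene stay as the last step left them, time stands still between calls to the robot, and variables do not carry over. Pictures are saved under pics/ and viewed, and the job is handed in when it is done.

Besides the shell and the picture viewer there is one more tool, called after ">>>" by a JSON object that holds its "method" and its "body". play_rows: Moves the arm, as the interface text tells. Its arguments: {"type":"object","properties":{"plan":{"type":"array","items":{"type":"array","items":{"type":"array","items":{"type":"number"}}}},"hand":{"type":"number"}},"required":["plan"]}

```bash
ls; mkdir -p pics
python3 - <<'E'
from station import r
import cv2,numpy as np
s=r.sense();print(s)
for n in("side","top"):
    c=r.get_calibration(n);print(n,c)
    p,d=r.capture(n);cv2.imwrite(f"pics/{n}0.png",p);np.savez(f"pics/{n}0.npz",p=p,d=d)
    print((d==0).mean(),d.min(),d.max())
E
```

```text
pics
{'time_s': 0.0, 'joints': array([ 8.60909492e+01,  2.20917432e+01,  3.78246011e-01, -2.90294506e-02,
       -6.84121708e+01, -1.48177526e+01]), 'joint_velocities': array([-0.05248841,  0.12731206, -0.02122547, -0.03284422, -0.03018073,
        0.04648443]), 'effort': array([-3.37531546e-04, -3.90666711e+01,  1.87404460e+01,  4.22001511e+00,
        1.09996230e-02, -1.95015400e-04]), 'tcp_pos': array([0.20043488, 0.59133442, 0.2214387 ]), 'ee_rot': array([[-6.19545415e-04, -3.21232403e-01, -9.47000190e-01],
       [-2.15605329e-03, -9.46997741e-01,  3.21232983e-01],
       [-9.99997484e-01,  2.24080130e-03, -1.05886071e-04]]), 'wrist_force': array([-0.03311866, -0.0216314 , -0.51931737]), 'moment': array([0.02558076, 0.02253047, 0.02496961]), 'gripper_width': 0.9965895230271009}
side {'vfov': 48.88881142645117, 'cx': 251.76401987159548, 'cy': 202.25672995041103, 'distortion': array([0.04492174, 0.        , 0.        , 0.        , 0.        ]), 'rvec': array([ 2.17260811, -0.26341136,  0.16921086]), 'tvec': array([-0.5366979 ,  0.16302441,  1.2989296 ])}
0.004221598307291667 0.0 3.2428014
top {'vfov': 45.863125164232706, 'cx': 257.317843345959, 'cy': 190.93395392803365, 'distortion': array([0.04331568, 0.        , 0.        , 0.        , 0.        ]), 'rvec': array([ 2.13825975, -2.17632855,  0.11852511]), 'tvec': array([0.00288056, 0.55852972, 1.49779681])}
0.0038350423177083335 0.0 2.4489596
```

View pics/side0.png

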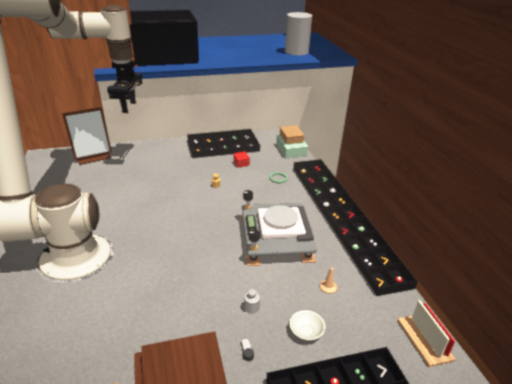

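View pics/top0.png

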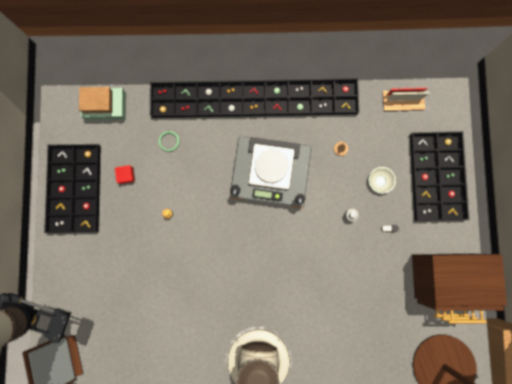

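The side view shows the brass weight at (215,181) and the scale knobs at (248,195) and (254,232). The top view shows the weight at (167,213), the knobs at (235,191) and (300,200), and the pan at (271,166). Next I'll measure their positions from both views.

```bash
cat > h.py <<'E'
import numpy as np,cv2
from station import r
def cal(n):
    c=r.get_calibration(n);f=384/2/np.tan(np.radians(c['vfov']/2))
    K=np.array([[f,0,c['cx']],[0,f,c['cy']],[0,0,1]]);R=cv2.Rodrigues(c['rvec'])[0]
    return K,np.array(c['distortion']),R,np.array(c['tvec']),c['rvec']
def cloud(n,d):
    K,D,R,t,_=cal(n);v,u=np.mgrid[:384,:512]
    q=cv2.undistortPoints(np.stack([u,v],-1).reshape(-1,1,2).astype(float),K,D).reshape(384,512,2)
    P=np.dstack([q*d[...,None],d]);W=(P-t)@R
    W[d==0]=np.nan
    return W
def proj(n,X):
    K,D,R,t,rv=cal(n);return cv2.projectPoints(np.array(X,float).reshape(-1,1,3),rv,t,K,D)[0].reshape(-1,2)
E
python3 - <<'E'
from h import *
np.set_printoptions(precision=4,suppress=True)
im={}
for n in("side","top"):
    z=np.load(f"pics/{n}0.npz");p,d=z['p'],z['d'];W=cloud(n,d)
    hsv=cv2.cvtColor(p,cv2.COLOR_BGR2HSV)
    x,y,zz=W[...,0],W[...,1],W[...,2]
    print(n,"table z",np.nanmedian(zz[(abs(x-.5)<.05)&(abs(y)<.35)]) )
    # knobs: dark, z>.08
    m=(hsv[...,2]<70)&(zz>.095)&(zz<.135)&(x>.3)&(x<.8)&(abs(y)<.35)
    k,l,st,ce=cv2.connectedComponentsWithStats(m.astype(np.uint8))
    for i in range(1,k):
        if st[i,4]>5: 
            w=W[l==i];print(" knob",st[i],ce[i],w.mean(0),w.min(0),w.max(0))
    m=(hsv[...,0]>12)&(hsv[...,0]<30)&(hsv[...,1]>120)&(zz>.008)&(zz<.1)&(x>.3)&(x<.8)&(abs(y)<.45)
    k,l,st,ce=cv2.connectedComponentsWithStats(m.astype(np.uint8))
    for i in range(1,k):
        if st[i,4]>8:
            w=W[l==i];print(" brass",st[i],ce[i],w.mean(0),w.min(0),w.max(0))
    m=(zz>.085)&(zz<.1)&(x>.4)&(x<.8)&(abs(y)<.2)
    w=W[m];print(" pan",m.sum(),w.mean(0),w.min(0),w.max(0))
    c=(215,181) if n=="side" else (167,213)
    a,b=c;cv2.imwrite(f"pics/w_{n}.png",cv2.resize(p[b-30:b+30,a-30:a+30],(480,480),interpolation=cv2.INTER_NEAREST))
    a,b=(275,225) if n=="side" else (270,170)
    cv2.imwrite(f"pics/s_{n}.png",cv2.resize(p[b-50:b+50,a-50:a+50],(600,600),interpolation=cv2.INTER_NEAREST))
a=cv2.imread("pics/w_side.png");b=cv2.imread("pics/w_top.png");cv2.imwrite("pics/w.png",cv2.resize(np.hstack([a,b]),(800,400)))
E
```

```text
side table z -0.0003808678903489902
 knob [244 192   8   8  46] [247.8478 195.6522] [0.5518 0.0508 0.1064] [0.5393 0.0401 0.0954] [0.5639 0.0647 0.1143]
 knob [249 229  11  12  74] [254.2432 235.5946] [ 0.5196 -0.1537  0.1064] [ 0.5047 -0.163   0.0953] [ 0.5352 -0.1297  0.1168]
 brass [212 174   8  13  67] [215.6866 180.403 ] [0.4862 0.2892 0.0283] [0.4732 0.28   0.0092] [0.4992 0.3084 0.0521]
 brass [251 246   6   4  14] [253.7857 247.9286] [ 0.5203 -0.1511  0.0566] [ 0.5128 -0.1566  0.0544] [ 0.5293 -0.1432  0.0591]
 pan 651 [ 0.6203 -0.06    0.0904] [ 0.5035 -0.162   0.0851] [0.687  0.0623 0.0998]
top table z 0.0011896130702000328
 knob [231 187   5   5   9] [232.4444 188.5556] [0.5581 0.0719 0.1136] [0.5508 0.0637 0.1096] [0.5633 0.0768 0.1225]
 knob [295 199   3   4   7] [296.2857 200.4286] [ 0.5164 -0.1311  0.1124] [ 0.5112 -0.1336  0.105 ] [ 0.5202 -0.1271  0.1207]
 brass [335 144  11  11  78] [340.3718 148.3205] [ 0.7    -0.2924  0.0287] [ 0.6842 -0.3111  0.0081] [ 0.7189 -0.2771  0.0722]
 brass [163 209   9   9  67] [167. 213.] [0.4889 0.2953 0.0413] [0.4762 0.2831 0.0213] [0.5031 0.3099 0.0567]
 pan 867 [ 0.6355 -0.0544  0.0921] [ 0.5099 -0.1478  0.0851] [0.6927 0.0648 0.0998]
```

View pics/w.png

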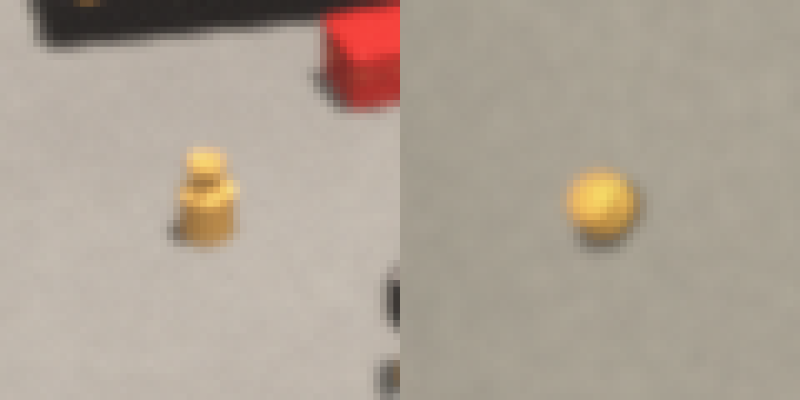

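View pics/s_side.png

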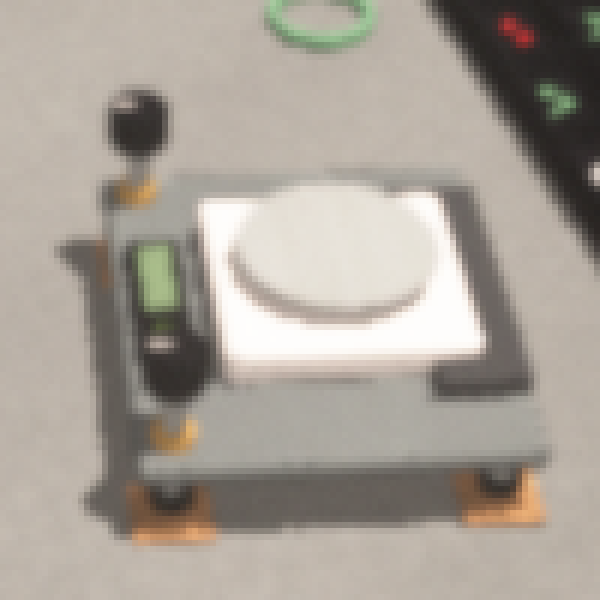

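View pics/s_top.png

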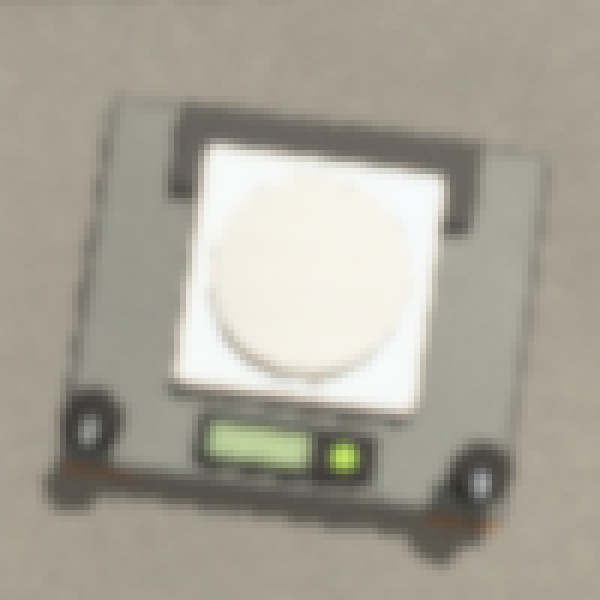

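```bash
cat > fit.py <<'E'
from h import *
from scipy.optimize import least_squares
np.set_printoptions(precision=4,suppress=True)
def c(o,u):return np.array(o)+(np.array(u)+.5)/6-.5
obs=[("top",[-.085,.105,.095],c((220,120),(91,428))),("top",[-.085,-.105,.095],c((220,120),(478,482))),("top",[.012,0,.086],c((220,120),(311,276))),
("side",[-.085,.105,.095],c((225,175),(139,122))),("side",[-.085,-.105,.095],c((225,175),(177,366))),("side",[.012,0,.086],c((225,175),(335,247)))]
def T(q,X):
    a=q[3];R=np.array([[np.cos(a),-np.sin(a),0],[np.sin(a),np.cos(a),0],[0,0,1]]);return R@np.array(X)+q[:3]
f=lambda q:np.concatenate([proj(n,T(q,X))[0]-o for n,X,o in obs])
s=least_squares(f,[.62,-.05,.006,-.15]);q=s.x
print(q,np.degrees(q[3]));print(s.fun.reshape(-1,2))
for n in("top","side"):  # per-camera with z fixed .006
    g=lambda p:np.concatenate([proj(m,T([p[0],p[1],.006,p[2]],X))[0]-o for m,X,o in obs if m==n])
    print(n,least_squares(g,[.62,-.05,-.15]).x)
print("L",T(q,[-.085,.105,.108]),"R",T(q,[-.085,-.105,.108]),"pan",T(q,[.012,0,.086]))
w=lambda q:np.concatenate([proj("side",[q[0],q[1],q[2]])[0]-[215.6,180.6],proj("top",[q[0],q[1],q[2]])[0]-[167,213]])
s=least_squares(w,[.49,.29,.025]);print("weight mid",s.x,s.fun)
E
python3 fit.py
```

```text
[ 0.6214 -0.0522  0.0024 -0.1592] -9.119397013772252
[[ 0.1745 -0.566 ]
 [ 0.1807 -0.4605]
 [-0.2111  0.4025]
 [-0.3019  0.5585]
 [-0.5119 -0.075 ]
 [ 0.2022 -0.4233]]
top [ 0.6202 -0.052  -0.1598]
side [ 0.6206 -0.0568 -0.1591]
L [0.5541 0.0649 0.1104] R [ 0.5208 -0.1424  0.1104] pan [ 0.6332 -0.0541  0.0884]
weight mid [0.4892 0.2998 0.0206] [ 0.4041 -0.0322 -0.044   0.3527]
```

```bash
cat > go.py <<'E'
import sys
from h import *
np.set_printoptions(precision=3,suppress=True)
# usage: go.py x y z [yaw_of_tool_y_deg]
s=r.sense();R=s['ee_rot'];p=s['tcp_pos']
a=[float(v) for v in sys.argv[1:]]
print("t",s['time_s'],"p",p,"F",s['wrist_force'],"M",s['moment'],"w",s['gripper_width'],"j",s['joints'])
print("yaw y",np.degrees(np.arctan2(R[1,1],R[0,1])))
if len(a)>=3:
    print("shift cm",R.T@(np.array(a[:3])-p)*100)
    yaw=np.radians(a[3]) if len(a)>3 else np.arctan2(R[1,1],R[0,1])
    x=np.array([0,0,-1.]);y=np.array([np.cos(yaw),np.sin(yaw),0]);Rt=np.c_[x,y,np.cross(x,y)]
    print("rot 10deg",np.degrees(cv2.Rodrigues(R.T@Rt)[0].ravel())/10)
E
python3 go.py .554 .065 .17 -90
```

```text
t 0.1 p [0.2   0.591 0.222] F [ 0.721 -0.004 -0.38 ] M [-0.007  0.015 -0.004] w 1.0029567777310513 j [ 86.094  22.086   0.386  -0.025 -68.412 -14.817]
yaw y -108.73265496233336
shift cm [  5.239  38.487 -50.389]
rot 10deg [-1.873  0.001 -0.011]
```

>>> {"method": "play_rows", "body": {"plan": [[[2.5,19,-25,-0.9,0,0],[2.5,19,-25,-0.9,0,0],[2.5,19,-25,-0.9,0,0],[2.5,19,-25,-0.9,0,0],[2.5,19,-25,-0.9,0,0]]], "hand": 0}}

```text
time_s: 0.72
tcp_pos: [0.3756, 0.3318, 0.1974]
ee_rot: [[-0.0, -0.168, -0.986], [-0.0, -0.986, 0.168], [-1.0, 0.0, 0.0]]
wrist_force: [0.7, 0.5, 0.6]
gripper_width: 0.517
```

```bash
python3 go.py .554 .065 .16 -90
```

```text
t 0.725 p [0.376 0.332 0.197] F [0.714 0.526 0.561] M [-0.013 -0.084  0.021] w 0.5167370119366593 j [ 60.054  11.206 -18.782  -0.004 -60.028  20.252]
yaw y -99.69583444294977
shift cm [  3.745  23.298 -22.083]
rot 10deg [-0.97   0.001 -0.001]
```

>>> {"method": "play_rows", "body": {"plan": [[[3.7,23.3,-22.1,-0.97,0,0],[3.7,23.3,-22.1,-0.97,0,0],[3.7,23.3,-22.1,-0.97,0,0],[3.7,23.3,-22.1,-0.97,0,0],[3.7,23.3,-22.1,-0.97,0,0]]]}}

```text
time_s: 1.35
tcp_pos: [0.5465, 0.0766, 0.1619]
ee_rot: [[-0.0, -0.0, -1.0], [-0.0, -1.0, 0.0], [-1.0, 0.0, 0.0]]
wrist_force: [0.6, 1.1, -0.3]
gripper_width: 0.018
```

```bash
python3 go.py .554 .065 .13 -90
```

```text
t 1.35 p [0.546 0.077 0.162] F [ 0.6    1.138 -0.256] M [ 0.059 -0.074  0.006] w 0.01831914024797317 j [ 24.808  17.976 -14.989  -0.005 -57.048  65.183]
yaw y -90.01131148802949
shift cm [ 3.194  1.157 -0.755]
rot 10deg [-0.001  0.001 -0.   ]
```

>>> {"method": "play_rows", "body": {"plan": [[[2.0,1.15,-0.75,-1,0,0],[3.2,1.15,-0.75,-2,0,0],[3.6,1.15,-0.75,-2,0,0],[3.6,1.15,-0.75,-2,0,0],[3.6,1.15,-0.75,-2,0,0]]]}}

```text
time_s: 1.98
tcp_pos: [0.5535, 0.0674, 0.127]
ee_rot: [[0.001, 0.341, -0.94], [0.0, -0.94, -0.341], [-1.0, 0.0, -0.001]]
wrist_force: [0.2, 0.4, -0.2]
gripper_width: 0.008
```

```bash
python3 go.py .554 .065 .118
python3 - <<'E'
from h import *
for n,a,b in(("top",265,180),("side",265,205)):
    p,d=r.capture(n);cv2.imwrite(f"pics/{n}1.png",cv2.resize(p[b-50:b+50,a-50:a+50],(600,600),interpolation=cv2.INTER_NEAREST))
E
```

```text
t 1.975 p [0.553 0.067 0.127] F [ 0.244  0.438 -0.248] M [-0.048 -0.027 -0.002] w 0.0075019143285680635 j [ 23.6    20.578 -16.791   0.01  -52.563  86.342]
yaw y -70.05227329355323
shift cm [0.901 0.241 0.033]
rot 10deg [ 0.    -0.007 -0.   ]
```

View pics/side1.png

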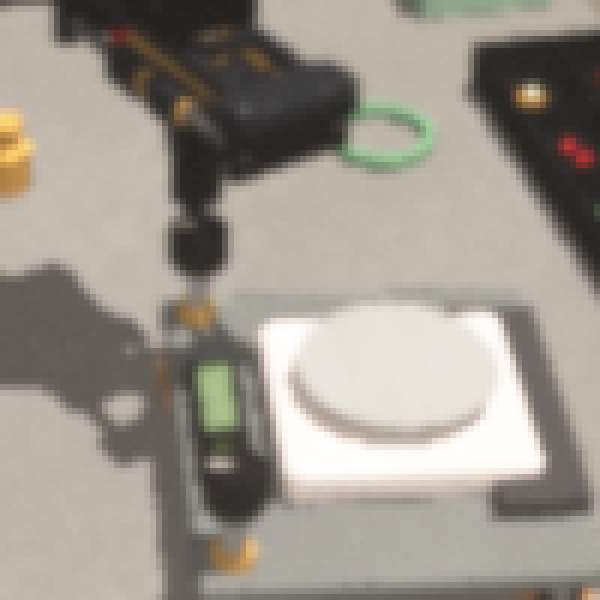

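View pics/top1.png

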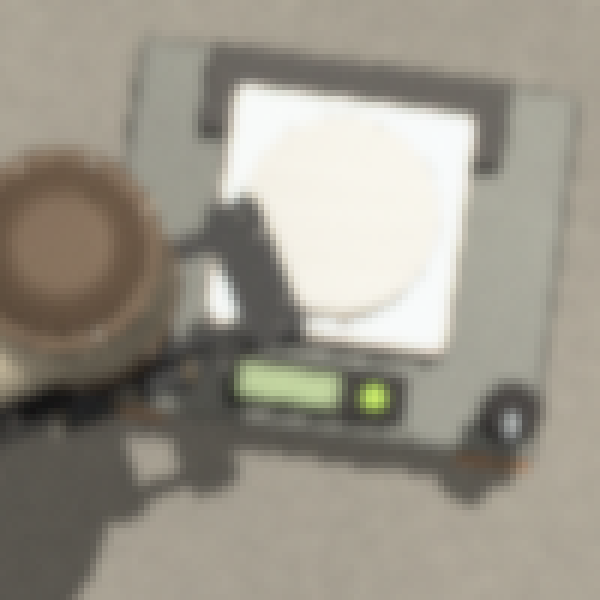

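The side picture shows the shut fingers at (195,190), just above the left knob at (199,245). I'll lower them slowly.

>>> {"method": "play_rows", "body": {"plan": [[[0.5,0.2,0,0,0,0],[0.9,0.2,0,0,0,0],[1.0,0.2,0,0,0,0],[1.0,0.2,0,0,0,0]]]}}

```text
time_s: 2.58
tcp_pos: [0.5539, 0.0649, 0.1162]
ee_rot: [[-0.0, 0.342, -0.94], [-0.0, -0.94, -0.342], [-1.0, 0.0, 0.0]]
wrist_force: [-1.1, -0.3, 0.8]
gripper_width: 0.008
```

>>> {"method": "play_rows", "body": {"plan": [[[0.05,0,0,0,0,0],[0.05,0,0,0,0,0]]]}}

```text
time_s: 2.82
tcp_pos: [0.5539, 0.065, 0.1159]
ee_rot: [[0.0, 0.342, -0.94], [0.0, -0.94, -0.342], [-1.0, 0.0, -0.0]]
wrist_force: [0.0, -0.5, -0.5]
gripper_width: 0.003
```

>>> {"method": "play_rows", "body": {"plan": [[[0.05,0,0,0,0,0],[0.05,0,0,0,0,0]]]}}

```text
time_s: 3.08
tcp_pos: [0.5539, 0.065, 0.1153]
ee_rot: [[-0.0, 0.342, -0.94], [0.0, -0.94, -0.342], [-1.0, -0.0, 0.0]]
wrist_force: [-0.0, 0.6, -0.1]
gripper_width: 0.008
```

>>> {"method": "play_rows", "body": {"plan": [[[0.05,0,0,0,0,0],[0.05,0,0,0,0,0]]]}}

```text
time_s: 3.32
tcp_pos: [0.5539, 0.065, 0.1148]
ee_rot: [[-0.0, 0.342, -0.94], [-0.0, -0.94, -0.342], [-1.0, 0.0, 0.0]]
wrist_force: [-0.6, 0.1, -0.0]
gripper_width: 0.004
```

Tracking follows the commands well. I'll continue in 0.3 mm steps.

>>> {"method": "play_rows", "body": {"plan": [[[0.03,0,0,0,0,0],[0.03,0,0,0,0,0]]]}}

```text
time_s: 3.58
tcp_pos: [0.5539, 0.065, 0.1145]
ee_rot: [[-0.0, 0.342, -0.94], [-0.0, -0.94, -0.342], [-1.0, 0.0, 0.0]]
wrist_force: [-1.1, -0.0, 0.7]
gripper_width: 0.005
```

>>> {"method": "play_rows", "body": {"plan": [[[0.03,0,0,0,0,0],[0.03,0,0,0,0,0]]]}}

```text
time_s: 3.82
tcp_pos: [0.5539, 0.065, 0.1142]
ee_rot: [[0.0, 0.342, -0.94], [0.0, -0.94, -0.342], [-1.0, -0.0, -0.0]]
wrist_force: [0.3, -0.8, 0.2]
gripper_width: 0.005
```

>>> {"method": "play_rows", "body": {"plan": [[[0.03,0,0,0,0,0],[0.03,0,0,0,0,0]]]}}

```text
time_s: 4.08
tcp_pos: [0.5539, 0.065, 0.1139]
ee_rot: [[-0.0, 0.342, -0.94], [-0.0, -0.94, -0.342], [-1.0, -0.0, 0.0]]
wrist_force: [0.3, 0.2, -0.7]
gripper_width: 0.007
```

>>> {"method": "play_rows", "body": {"plan": [[[0.03,0,0,0,0,0],[0.03,0,0,0,0,0]]]}}

```text
time_s: 4.32
tcp_pos: [0.5539, 0.065, 0.1138]
ee_rot: [[0.0, 0.342, -0.94], [0.0, -0.94, -0.342], [-1.0, 0.0, -0.0]]
wrist_force: [-0.3, 0.1, 0.9]
gripper_width: 0.002
```

>>> {"method": "play_rows", "body": {"plan": [[[0.03,0,0,0,0,0],[0.03,0,0,0,0,0]]]}}

```text
time_s: 4.58
tcp_pos: [0.554, 0.065, 0.1137]
ee_rot: [[0.0, 0.342, -0.94], [0.0, -0.94, -0.342], [-1.0, 0.0, -0.0]]
wrist_force: [-1.3, 0.7, 2.8]
gripper_width: 0.009
```

>>> {"method": "play_rows", "body": {"plan": [[[0.02,0,0,0,0,0],[0.02,0,0,0,0,0]]]}}

```text
time_s: 4.82
tcp_pos: [0.554, 0.065, 0.1136]
ee_rot: [[0.0, 0.342, -0.94], [0.0, -0.94, -0.342], [-1.0, 0.0, -0.0]]
wrist_force: [-1.6, 0.7, 5.0]
gripper_width: 0.006
```

>>> {"method": "play_rows", "body": {"plan": [[[0.02,0,0,0,0,0],[0.02,0,0,0,0,0]]]}}

```text
time_s: 5.08
tcp_pos: [0.5539, 0.0651, 0.1136]
ee_rot: [[0.0, 0.342, -0.94], [0.0, -0.94, -0.342], [-1.0, 0.0, -0.0]]
wrist_force: [-1.6, 0.9, 6.1]
gripper_width: 0.004
```

>>> {"method": "play_rows", "body": {"plan": [[[0.02,0,0,0,0,0],[0.02,0,0,0,0,0]]]}}

```text
time_s: 5.32
tcp_pos: [0.554, 0.0651, 0.1136]
ee_rot: [[0.0, 0.342, -0.94], [-0.0, -0.94, -0.342], [-1.0, 0.0, -0.0]]
wrist_force: [-3.3, 1.2, 6.9]
gripper_width: 0.008
```

The left corner is firm: about 0.3 mm of sink at 7 N, matching 0.05 mm/N. The right corner should be the hanging one, so I'll probe it next.

>>> {"method": "play_rows", "body": {"plan": [[[-1.5,0,0,0,0,0],[-2.5,0,0,0,0,0]]]}}

```text
time_s: 5.58
tcp_pos: [0.5544, 0.0651, 0.1387]
ee_rot: [[0.001, 0.342, -0.94], [0.0, -0.94, -0.342], [-1.0, 0.0, -0.001]]
wrist_force: [0.4, 0.6, -0.6]
gripper_width: 0.007
```

```bash
python3 go.py .521 -.142 .138
```

```text
t 5.575 p [0.554 0.065 0.139] F [ 0.429  0.604 -0.643] M [-0.052  0.014  0.039] w 0.007455683456945348 j [ 23.341  19.898 -15.891   0.016 -54.141  86.632]
yaw y -70.01831825347024
shift cm [ 0.059 18.323 10.215]
rot 10deg [ 0.    -0.007 -0.001]
```

>>> {"method": "play_rows", "body": {"plan": [[[0,18.3,10.2,0,0,0],[0,18.3,10.2,0,0,0],[0,18.3,10.2,0,0,0],[0,18.3,10.2,0,0,0],[0,18.3,10.2,0,0,0]]]}}

```text
time_s: 6.2
tcp_pos: [0.5203, -0.1434, 0.1381]
ee_rot: [[0.001, 0.339, -0.941], [-0.0, -0.941, -0.339], [-1.0, 0.0, -0.001]]
wrist_force: [-0.2, -0.0, -0.3]
gripper_width: 0.007
```

```bash
python3 go.py .521 -.142 .116;python3 - <<'E'
from h import *
p,d=r.capture("side");a,b=265,205;cv2.imwrite(f"pics/side2.png",cv2.resize(p[b-50:b+50,a-50:a+50],(600,600),interpolation=cv2.INTER_NEAREST))
p,d=r.capture("top");a,b=265,180;cv2.imwrite(f"pics/top2.png",cv2.resize(p[b-50:b+50,a-50:a+50],(600,600),interpolation=cv2.INTER_NEAREST))
E
```

```text
t 6.2 p [ 0.52  -0.143  0.138] F [-0.214 -0.02  -0.322] M [-0.033 -0.071  0.037] w 0.007450804259578784 j [  1.814  18.297 -18.45    0.004 -53.216 107.976]
yaw y -70.20750587726178
shift cm [ 2.213 -0.111 -0.11 ]
rot 10deg [ 0.    -0.003 -0.001]
```

View pics/side2.png

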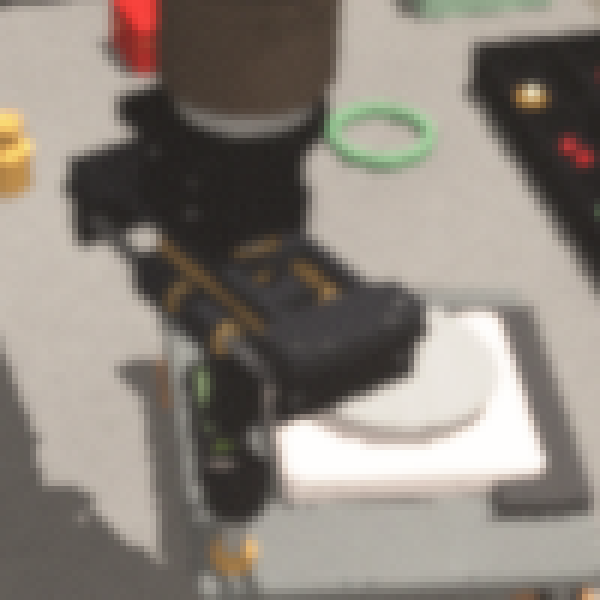

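View pics/top2.png

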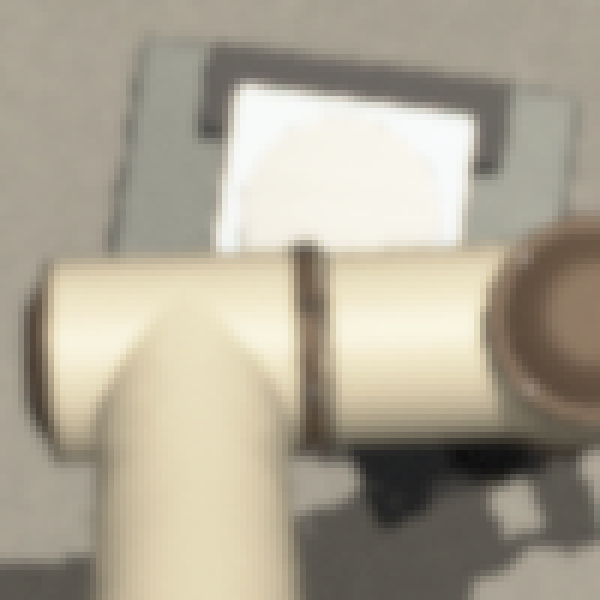

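The side view shows the fingers over the right knob at (236,490), as far as the arm leaves it visible. I'll lower them there.

>>> {"method": "play_rows", "body": {"plan": [[[1.2,-0.1,-0.1,0,0,0],[2.0,-0.1,-0.1,0,0,0],[2.25,-0.1,-0.1,0,0,0],[2.3,-0.1,-0.1,0,0,0],[2.3,-0.1,-0.1,0,0,0]]]}}

```text
time_s: 6.92
tcp_pos: [0.5213, -0.1405, 0.1149]
ee_rot: [[0.0, 0.342, -0.94], [-0.0, -0.94, -0.342], [-1.0, 0.0, -0.0]]
wrist_force: [-0.1, -0.2, 0.9]
gripper_width: 0.004
```

>>> {"method": "play_rows", "body": {"plan": [[[0.03,0,0,0,0,0],[0.03,0,0,0,0,0]]]}}

```text
time_s: 7.18
tcp_pos: [0.5212, -0.1406, 0.1146]
ee_rot: [[0.0, 0.342, -0.94], [-0.0, -0.94, -0.342], [-1.0, 0.0, -0.0]]
wrist_force: [-0.1, -0.7, 1.1]
gripper_width: 0.001
```

>>> {"method": "play_rows", "body": {"plan": [[[0.03,0,0,0,0,0],[0.03,0,0,0,0,0]]]}}

```text
time_s: 7.42
tcp_pos: [0.5212, -0.1406, 0.1142]
ee_rot: [[0.0, 0.342, -0.94], [0.0, -0.94, -0.342], [-1.0, 0.0, -0.0]]
wrist_force: [1.5, 0.5, -0.5]
gripper_width: 0.004
```

>>> {"method": "play_rows", "body": {"plan": [[[0.03,0,0,0,0,0],[0.03,0,0,0,0,0]]]}}

```text
time_s: 7.68
tcp_pos: [0.5211, -0.1406, 0.1138]
ee_rot: [[-0.0, 0.342, -0.94], [-0.0, -0.94, -0.342], [-1.0, -0.0, 0.0]]
wrist_force: [-0.2, -0.2, -0.7]
gripper_width: 0.006
```

>>> {"method": "play_rows", "body": {"plan": [[[0.03,0,0,0,0,0],[0.03,0,0,0,0,0]]]}}

```text
time_s: 7.92
tcp_pos: [0.5212, -0.1406, 0.1136]
ee_rot: [[0.0, 0.342, -0.94], [-0.0, -0.94, -0.342], [-1.0, 0.0, -0.0]]
wrist_force: [0.4, 0.4, 0.9]
gripper_width: 0.005
```

>>> {"method": "play_rows", "body": {"plan": [[[0.03,0,0,0,0,0],[0.03,0,0,0,0,0]]]}}

```text
time_s: 8.18
tcp_pos: [0.5212, -0.1406, 0.1134]
ee_rot: [[0.0, 0.342, -0.94], [-0.0, -0.94, -0.342], [-1.0, 0.0, -0.0]]
wrist_force: [-1.6, 0.6, 1.1]
gripper_width: 0.006
```

>>> {"method": "play_rows", "body": {"plan": [[[0.03,0,0,0,0,0],[0.03,0,0,0,0,0]]]}}

```text
time_s: 8.43
tcp_pos: [0.521, -0.1406, 0.1132]
ee_rot: [[-0.0, 0.342, -0.94], [-0.0, -0.94, -0.342], [-1.0, 0.0, 0.0]]
wrist_force: [-1.4, 1.1, 3.3]
gripper_width: 0.001
```

>>> {"method": "play_rows", "body": {"plan": [[[0.03,0,0,0,0,0],[0.03,0,0,0,0,0]]]}}

```text
time_s: 8.68
tcp_pos: [0.5208, -0.1408, 0.1127]
ee_rot: [[-0.001, 0.342, -0.94], [-0.0, -0.94, -0.342], [-1.0, 0.0, 0.001]]
wrist_force: [-2.1, -0.9, 4.3]
gripper_width: 0.006
```

>>> {"method": "play_rows", "body": {"plan": [[[0.03,0,0,0,0,0],[0.03,0,0,0,0,0]]]}}

```text
time_s: 8.93
tcp_pos: [0.5207, -0.1408, 0.1124]
ee_rot: [[-0.001, 0.342, -0.94], [-0.0, -0.94, -0.342], [-1.0, -0.0, 0.001]]
wrist_force: [-3.0, -2.0, 5.1]
gripper_width: 0.005
```

>>> {"method": "play_rows", "body": {"plan": [[[0.03,0,0,0,0,0],[0.03,0,0,0,0,0]]]}}

```text
time_s: 9.18
tcp_pos: [0.5206, -0.1408, 0.1123]
ee_rot: [[-0.001, 0.342, -0.94], [-0.0, -0.94, -0.342], [-1.0, 0.0, 0.001]]
wrist_force: [-4.3, -1.5, 6.4]
gripper_width: 0.005
```

>>> {"method": "play_rows", "body": {"plan": [[[0.02,0,0,0,0,0],[0.02,0,0,0,0,0]]]}}

```text
time_s: 9.43
tcp_pos: [0.5206, -0.1409, 0.1122]
ee_rot: [[-0.001, 0.342, -0.94], [-0.001, -0.94, -0.342], [-1.0, 0.0, 0.001]]
wrist_force: [-4.2, -2.1, 5.7]
gripper_width: 0.001
```

>>> {"method": "play_rows", "body": {"plan": [[[0.02,0,0,0,0,0],[0.02,0,0,0,0,0]]]}}

```text
time_s: 9.68
tcp_pos: [0.5206, -0.1409, 0.1122]
ee_rot: [[-0.001, 0.342, -0.94], [-0.001, -0.94, -0.342], [-1.0, 0.0, 0.001]]
wrist_force: [-4.7, -2.5, 8.1]
gripper_width: 0.008
```

The right corner tips from about 0.1137 to 0.1123 and then goes firm, so the gap is about 1.3 mm. That makes the turn roughly 1.8 mm, or about 165° clockwise. Next I'll back off, open partly, and straddle the knob.

>>> {"method": "play_rows", "body": {"plan": [[[-1.0,0,0,0,0,0],[-2.2,0,0,0,0,0],[-2.2,0,0,0,0,0],[-2.2,0,0,0,0,0],[-2.2,0,0,0,0,0]]], "hand": 0.62}}

```text
time_s: 10.3
tcp_pos: [0.5209, -0.1405, 0.1332]
ee_rot: [[-0.001, 0.342, -0.94], [0.0, -0.94, -0.342], [-1.0, -0.0, 0.001]]
wrist_force: [0.6, 0.2, 0.2]
gripper_width: 0.492
```

```bash
python3 go.py .521 -.142 .092 -70;python3 - <<'E'
from h import *
p,d=r.capture("side");a,b=265,205;cv2.imwrite(f"pics/side3.png",cv2.resize(p[b-50:b+50,a-50:a+50],(600,600),interpolation=cv2.INTER_CUBIC))
E
```

```text
t 10.3 p [ 0.521 -0.14   0.133] F [0.616 0.163 0.153] M [-0.059 -0.054 -0.028] w 0.49182401747483157 j [  2.131  18.633 -18.765  -0.011 -52.642 107.848]
yaw y -70.02763915083007
shift cm [4.123 0.147 0.043]
rot 10deg [-0.003  0.003  0.002]
```

View pics/side3.png

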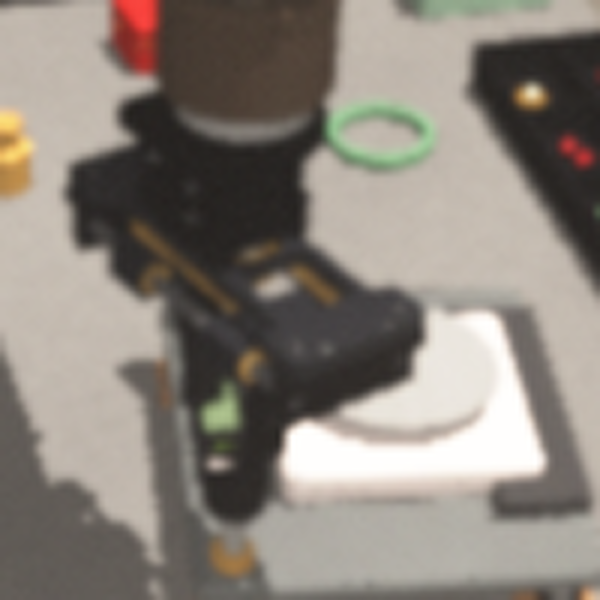

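>>> {"method": "play_rows", "body": {"plan": [[[0,0.15,0,0,0,0],[0.5,0.15,0,0,0,0],[1.2,0.15,0,0,0,0],[1.8,0.15,0,0,0,0],[2.2,0.15,0,0,0,0]]]}}

```text
time_s: 10.98
tcp_pos: [0.5214, -0.142, 0.111]
ee_rot: [[-0.001, 0.342, -0.94], [0.0, -0.94, -0.342], [-1.0, -0.0, 0.001]]
wrist_force: [0.1, 0.2, 0.0]
gripper_width: 0.622
```

>>> {"method": "play_rows", "body": {"plan": [[[0.3,0,0,0,0,0],[0.5,0,0,0,0,0]]]}}

```text
time_s: 11.22
tcp_pos: [0.5217, -0.142, 0.1065]
ee_rot: [[-0.0, 0.342, -0.94], [-0.0, -0.94, -0.342], [-1.0, -0.0, 0.0]]
wrist_force: [-0.1, -0.6, -0.3]
gripper_width: 0.619
```

>>> {"method": "play_rows", "body": {"plan": [[[0.5,0,0,0,0,0],[1.0,0,0,0,0,0],[1.4,0,0,0,0,0],[1.4,0,0,0,0,0]]]}}

```text
time_s: 11.72
tcp_pos: [0.5214, -0.142, 0.0922]
ee_rot: [[-0.001, 0.342, -0.94], [-0.0, -0.94, -0.342], [-1.0, -0.0, 0.001]]
wrist_force: [-0.3, -0.1, 0.5]
gripper_width: 0.62
```

>>> {"method": "play_rows", "body": {"plan": [[[0,0,0,0,0,0],[0,0,0,0,0,0],[0,0,0,0,0,0]]], "hand": 0.45}}

```text
time_s: 12.1
tcp_pos: [0.5218, -0.142, 0.0928]
ee_rot: [[0.0, 0.342, -0.94], [-0.0, -0.94, -0.342], [-1.0, 0.0, -0.0]]
wrist_force: [-0.1, 0.5, -0.2]
gripper_width: 0.459
```

>>> {"method": "play_rows", "body": {"plan": [[[0,0,0,0,0,0],[0,0,0,0,0,0]]], "hand": 0.42}}

```text
time_s: 12.35
tcp_pos: [0.5217, -0.142, 0.0927]
ee_rot: [[0.0, 0.342, -0.94], [-0.0, -0.94, -0.342], [-1.0, 0.0, -0.0]]
wrist_force: [0.0, -0.3, -0.9]
gripper_width: 0.423
```

>>> {"method": "play_rows", "body": {"plan": [[[0,0,0,0,0,0],[0,0,0,0,0,0]]], "hand": 0.4}}

```text
time_s: 12.6
tcp_pos: [0.5217, -0.1419, 0.0926]
ee_rot: [[-0.0, 0.342, -0.94], [-0.0, -0.94, -0.342], [-1.0, 0.0, 0.0]]
wrist_force: [0.2, -0.4, -1.1]
gripper_width: 0.402
```

>>> {"method": "play_rows", "body": {"plan": [[[0,0,0,0,0,0],[0,0,0,0,0,0]]], "hand": 0.385}}

```text
time_s: 12.85
tcp_pos: [0.5217, -0.1421, 0.0927]
ee_rot: [[0.0, 0.342, -0.94], [-0.0, -0.94, -0.342], [-1.0, 0.0, -0.0]]
wrist_force: [0.4, -0.8, -0.2]
gripper_width: 0.388
```

>>> {"method": "play_rows", "body": {"plan": [[[0,0,0,0,0,0],[0,0,0,1,0,0],[0,0,0,2,0,0],[0,0,0,3,0,0],[0,0,0,4,0,0]]], "hand": 0.45}}

```text
time_s: 13.48
tcp_pos: [0.5216, -0.1419, 0.0927]
ee_rot: [[0.0, -0.348, -0.938], [0.0, -0.938, 0.348], [-1.0, -0.0, 0.0]]
wrist_force: [-0.3, -0.5, -0.7]
gripper_width: 0.448
```

>>> {"method": "play_rows", "body": {"plan": [[[0,0,0,1,0,0],[0,0,0,2,0,0],[0,0,0,3,0,0],[0,0,0,4,0,0]]]}}

```text
time_s: 13.98
tcp_pos: [0.5216, -0.1419, 0.0926]
ee_rot: [[-0.0, -0.869, -0.495], [0.0, -0.495, 0.869], [-1.0, -0.0, 0.0]]
wrist_force: [-0.1, -0.5, 0.1]
gripper_width: 0.453
```

>>> {"method": "play_rows", "body": {"plan": [[[0,0,0,0,0,0],[0,0,0,0,0,0]]], "hand": 0.42}}

```text
time_s: 14.22
tcp_pos: [0.5217, -0.1419, 0.0927]
ee_rot: [[0.0, -0.865, -0.502], [0.0, -0.502, 0.865], [-1.0, -0.0, -0.0]]
wrist_force: [-0.5, 0.6, -0.4]
gripper_width: 0.423
```

```bash
python3 go.py .5217 -.142 .092
```

```text
t 14.225 p [ 0.522 -0.142  0.093] F [-0.509  0.645 -0.4  ] M [ 0.113 -0.019  0.011] w 0.42291554052775476 j [  1.972  21.532 -21.336  -0.001 -47.132  28.148]
yaw y -149.88098101640182
shift cm [ 0.066  0.001 -0.007]
rot 10deg [-0. -0.  0.]
```

Still no contact at 36.8 mm. I'll close in smaller steps.

>>> {"method": "play_rows", "body": {"plan": [[[0,0,0,0,0,0],[0,0,0,0,0,0]]], "hand": 0.4}}

```text
time_s: 14.48
tcp_pos: [0.5217, -0.142, 0.0926]
ee_rot: [[-0.0, -0.866, -0.5], [0.0, -0.5, 0.866], [-1.0, 0.0, 0.0]]
wrist_force: [-0.7, 0.2, -0.3]
gripper_width: 0.406
```

>>> {"method": "play_rows", "body": {"plan": [[[0,0,0,0,0,0],[0,0,0,0,0,0]]], "hand": 0.385}}

```text
time_s: 14.72
tcp_pos: [0.5217, -0.1419, 0.0927]
ee_rot: [[0.0, -0.866, -0.5], [0.0, -0.5, 0.866], [-1.0, -0.0, -0.0]]
wrist_force: [0.4, -0.4, -0.3]
gripper_width: 0.389
```

>>> {"method": "play_rows", "body": {"plan": [[[0,0,0,0,0,0],[0,0,0,0,0,0]]], "hand": 0.375}}

```text
time_s: 14.98
tcp_pos: [0.5217, -0.142, 0.0927]
ee_rot: [[-0.0, -0.866, -0.5], [-0.0, -0.5, 0.866], [-1.0, 0.0, -0.0]]
wrist_force: [0.5, -0.4, 0.6]
gripper_width: 0.378
```

>>> {"method": "play_rows", "body": {"plan": [[[0,0,0,0,0,0],[0,0,0,0,0,0],[0,0,0,0,0,0]]], "hand": 0.3}}

```text
time_s: 15.35
tcp_pos: [0.5218, -0.1419, 0.0927]
ee_rot: [[0.0, -0.866, -0.5], [0.0, -0.5, 0.866], [-1.0, -0.0, -0.0]]
wrist_force: [-0.2, 0.9, 0.5]
gripper_width: 0.362
```

Gripped at 31.5 mm with no side force. Turning clockwise (+x turn), 165° in total.

>>> {"method": "play_rows", "body": {"plan": [[[0,0,0,1,0,0],[0,0,0,2,0,0],[0,0,0,3,0,0],[0,0,0,4,0,0],[0,0,0,5,0,0]]]}}

```text
time_s: 15.98
tcp_pos: [0.5226, -0.1418, 0.0927]
ee_rot: [[0.002, -0.938, 0.347], [0.0, 0.347, 0.938], [-1.0, -0.002, 0.001]]
wrist_force: [2.6, 0.3, -1.4]
gripper_width: 0.361
```

>>> {"method": "play_rows", "body": {"plan": [[[0,0,0,1,0,0],[0,0,0,2,0,0],[0,0,0,3,0,0],[0,0,0,4,0,0],[0,0,0,5,0,0]]]}}

```text
time_s: 16.6
tcp_pos: [0.5232, -0.1422, 0.0928]
ee_rot: [[0.003, -0.337, 0.942], [-0.001, 0.942, 0.337], [-1.0, -0.002, 0.003]]
wrist_force: [2.7, -3.1, -2.6]
gripper_width: 0.36
```

```bash
python3 go.py .5217 -.142 .092
```

```text
t 16.6 p [ 0.523 -0.142  0.093] F [ 2.703 -3.083 -2.592] M [-0.497 -1.102  0.11 ] w 0.3596292892871076 j [  1.956  21.565 -21.27    0.057 -46.976 -72.313]
yaw y 109.68164103604927
shift cm [ 0.083  0.075 -0.136]
rot 10deg [0.    0.017 0.01 ]
```

>>> {"method": "play_rows", "body": {"plan": [[[0,0,0,1,0,0],[0,0,0,2,0,0],[0,0,0,3,0,0],[0,0,0,3.5,0,0],[0,0,0,3.5,0,0]]]}}

```text
time_s: 17.23
tcp_pos: [0.5233, -0.1428, 0.093]
ee_rot: [[0.004, 0.26, 0.966], [-0.001, 0.966, -0.26], [-1.0, -0.0, 0.004]]
wrist_force: [3.1, -3.9, -2.6]
gripper_width: 0.36
```

```bash
python3 go.py .5217 -.142 .092
```

```text
t 17.225 p [ 0.523 -0.143  0.093] F [ 3.118 -3.94  -2.619] M [-1.067 -1.104 -0.073] w 0.36011229964569125 j [   1.917   21.563  -21.264    0.103  -46.968 -107.031]
yaw y 74.95718555811163
shift cm [ 0.097  0.032 -0.178]
rot 10deg [0.    0.022 0.001]
```

>>> {"method": "play_rows", "body": {"plan": [[[0,0,0,1,0,0],[0,0,0,2,0,0],[0,0,0,3,0,0],[0,0,0,3,0,0],[0,0,0,3,0,0]]]}}

```text
time_s: 17.85
tcp_pos: [0.5232, -0.1432, 0.0932]
ee_rot: [[0.003, 0.707, 0.707], [-0.002, 0.707, -0.707], [-1.0, 0.001, 0.004]]
wrist_force: [3.7, -4.9, -1.1]
gripper_width: 0.364
```

```bash
python3 go.py .5217 -.142 .092
```

```text
t 17.85 p [ 0.523 -0.143  0.093] F [ 3.655 -4.905 -1.085] M [-1.563 -0.889 -0.078] w 0.3644626942260123 j [   1.892   21.55   -21.268    0.147  -46.998 -137.005]
yaw y 44.98681621780308
shift cm [ 0.116 -0.021 -0.188]
rot 10deg [-0.     0.02  -0.006]
```

>>> {"method": "play_rows", "body": {"plan": [[[0,0,0,0,0,0],[0,0,0,0,0,0],[0,0,0,0,0,0]]], "hand": 0.55}}

```text
time_s: 18.23
tcp_pos: [0.5215, -0.1418, 0.0926]
ee_rot: [[-0.0, 0.707, 0.707], [0.0, 0.707, -0.707], [-1.0, -0.0, -0.0]]
wrist_force: [0.0, -0.1, -0.1]
gripper_width: 0.54
```

>>> {"method": "play_rows", "body": {"plan": [[[-1.5,0,0,0,0,0],[-3,0,0,0,0,0],[-3.6,0,0,0,0,0],[-3.6,0,0,0,0,0]]]}}

```text
time_s: 18.73
tcp_pos: [0.522, -0.1419, 0.1296]
ee_rot: [[0.002, 0.707, 0.707], [0.0, 0.707, -0.707], [-1.0, 0.001, 0.001]]
wrist_force: [0.8, 0.1, -0.3]
gripper_width: 0.551
```

>>> {"method": "play_rows", "body": {"plan": [[[0,0,0,0,0,0],[0,0,0,0,0,0],[0,0,0,0,0,0],[0,0,0,0,0,0],[0,0,0,0,0,0]]], "hand": 0}}

```text
time_s: 19.35
tcp_pos: [0.5216, -0.142, 0.1286]
ee_rot: [[-0.0, 0.707, 0.707], [-0.0, 0.707, -0.707], [-1.0, -0.0, -0.0]]
wrist_force: [-0.0, 0.2, -0.6]
gripper_width: 0.075
```

```bash
python3 go.py .521 -.1415 .115
```

```text
t 19.35 p [ 0.522 -0.142  0.129] F [-0.035  0.198 -0.613] M [-0.03  -0.123 -0.023] w 0.07457468272238095 j [   1.969   19.018  -18.971   -0.     -52.021 -136.993]
yaw y 44.97569024885357
shift cm [ 1.358 -0.013 -0.077]
rot 10deg [-0.    -0.001  0.001]
```

>>> {"method": "play_rows", "body": {"plan": [[[0.6,0,0,0,0,0],[1.1,0,0,0,0,0],[1.3,0,0,0,0,0],[1.3,0,0,0,0,0]]]}}

```text
time_s: 19.85
tcp_pos: [0.5215, -0.142, 0.1154]
ee_rot: [[-0.001, 0.707, 0.707], [-0.0, 0.707, -0.707], [-1.0, -0.0, -0.0]]
wrist_force: [-0.3, -0.2, 0.3]
gripper_width: 0.004
```

>>> {"method": "play_rows", "body": {"plan": [[[0.05,0,0,0,0,0],[0.05,0,0,0,0,0]]]}}

```text
time_s: 20.1
tcp_pos: [0.5217, -0.142, 0.1153]
ee_rot: [[0.0, 0.707, 0.707], [0.0, 0.707, -0.707], [-1.0, 0.0, 0.0]]
wrist_force: [-0.6, -0.6, 0.3]
gripper_width: 0.007
```

>>> {"method": "play_rows", "body": {"plan": [[[0.05,0,0,0,0,0],[0.05,0,0,0,0,0]]]}}

```text
time_s: 20.35
tcp_pos: [0.5216, -0.142, 0.1147]
ee_rot: [[0.0, 0.707, 0.707], [-0.0, 0.707, -0.707], [-1.0, -0.0, 0.0]]
wrist_force: [0.2, 0.6, -0.0]
gripper_width: 0.003
```

>>> {"method": "play_rows", "body": {"plan": [[[0.03,0,0,0,0,0],[0.03,0,0,0,0,0]]]}}

```text
time_s: 20.6
tcp_pos: [0.5217, -0.142, 0.1143]
ee_rot: [[-0.0, 0.707, 0.707], [0.0, 0.707, -0.707], [-1.0, -0.0, -0.0]]
wrist_force: [-0.4, -0.2, -0.5]
gripper_width: 0.004
```

>>> {"method": "play_rows", "body": {"plan": [[[0.03,0,0,0,0,0],[0.03,0,0,0,0,0]]]}}

```text
time_s: 20.85
tcp_pos: [0.5216, -0.142, 0.114]
ee_rot: [[-0.0, 0.707, 0.707], [-0.0, 0.707, -0.707], [-1.0, -0.0, -0.0]]
wrist_force: [0.7, 0.1, 0.9]
gripper_width: 0.003
```

>>> {"method": "play_rows", "body": {"plan": [[[0.03,0,0,0,0,0],[0.03,0,0,0,0,0]]]}}

```text
time_s: 21.1
tcp_pos: [0.5217, -0.142, 0.1139]
ee_rot: [[0.0, 0.707, 0.707], [-0.0, 0.707, -0.707], [-1.0, 0.0, 0.0]]
wrist_force: [-0.4, -0.0, 0.7]
gripper_width: 0.001
```

>>> {"method": "play_rows", "body": {"plan": [[[0.03,0,0,0,0,0],[0.03,0,0,0,0,0]]]}}

```text
time_s: 21.35
tcp_pos: [0.5217, -0.142, 0.1138]
ee_rot: [[0.0, 0.707, 0.707], [-0.0, 0.707, -0.707], [-1.0, -0.0, 0.0]]
wrist_force: [-0.5, 0.9, 3.3]
gripper_width: 0.005
```

>>> {"method": "play_rows", "body": {"plan": [[[0.03,0,0,0,0,0],[0.03,0,0,0,0,0]]]}}

```text
time_s: 21.6
tcp_pos: [0.5217, -0.142, 0.1137]
ee_rot: [[0.0, 0.707, 0.707], [-0.0, 0.707, -0.707], [-1.0, -0.0, 0.0]]
wrist_force: [-2.2, 0.6, 5.7]
gripper_width: 0.005
```

>>> {"method": "play_rows", "body": {"plan": [[[0.03,0,0,0,0,0],[0.03,0,0,0,0,0]]]}}

```text
time_s: 21.85
tcp_pos: [0.5217, -0.142, 0.1137]
ee_rot: [[0.0, 0.707, 0.707], [-0.0, 0.707, -0.707], [-1.0, -0.0, 0.0]]
wrist_force: [-3.4, 0.7, 7.6]
gripper_width: 0.003
```

The right corner is now firm: about 0.2–0.3 mm at 7.6 N. I'll check the left again to make sure it isn't over-screwed.

>>> {"method": "play_rows", "body": {"plan": [[[-1.5,0,0,0,0,0],[-2.5,0,0,0,0,0]]]}}

```text
time_s: 22.1
tcp_pos: [0.5222, -0.142, 0.1388]
ee_rot: [[0.001, 0.707, 0.707], [-0.0, 0.707, -0.707], [-1.0, 0.001, 0.001]]
wrist_force: [-0.0, 0.4, 0.6]
gripper_width: 0.01
```

```bash
python3 go.py .554 .065 .138
```

```text
t 22.1 p [ 0.522 -0.142  0.139] F [-0.03   0.366  0.604] M [-0.03  -0.205 -0.004] w 0.009971052227827248 j [   1.969   18.362  -18.237    0.008  -53.326 -136.993]
yaw y 44.98095587186025
shift cm [  0.084  16.881 -12.392]
rot 10deg [-0.     0.006 -0.005]
```

>>> {"method": "play_rows", "body": {"plan": [[[0,16.9,-12.4,-1,0,0],[0,16.9,-12.4,-2,0,0],[0,16.9,-12.4,-3,0,0],[0,16.9,-12.4,-4,0,0],[0,16.9,-12.4,-4,0,0]]]}}

```text
time_s: 22.72
tcp_pos: [0.554, 0.067, 0.1382]
ee_rot: [[0.001, 0.085, 0.996], [0.0, 0.996, -0.085], [-1.0, 0.0, 0.001]]
wrist_force: [0.4, 0.6, -0.3]
gripper_width: 0.003
```

>>> {"method": "play_rows", "body": {"plan": [[[1.2,0,0,0,0,0],[2.0,0,0,0,0,0],[2.25,0,0,0,0,0],[2.25,0,0,0,0,0]]]}}

```text
time_s: 23.22
tcp_pos: [0.5534, 0.0646, 0.115]
ee_rot: [[-0.001, 0.089, 0.996], [-0.0, 0.996, -0.089], [-1.0, -0.0, -0.001]]
wrist_force: [-0.3, -0.9, -0.3]
gripper_width: 0.005
```

```bash
python3 go.py .554 .065 .115
```

```text
t 23.225 p [0.553 0.065 0.115] F [-0.285 -0.916 -0.297] M [ 0.027 -0.121 -0.041] w 0.004825806242053195 j [  23.323   21.38   -17.565    0.006  -51.096 -118.413]
yaw y 84.91338511245888
shift cm [0.005 0.048 0.051]
rot 10deg [-0.    -0.003  0.002]
```

>>> {"method": "play_rows", "body": {"plan": [[[0.05,0,0,0,0,0],[0.05,0,0,0,0,0]]]}}

```text
time_s: 23.48
tcp_pos: [0.5537, 0.0652, 0.1151]
ee_rot: [[0.0, 0.088, 0.996], [0.0, 0.996, -0.088], [-1.0, 0.0, 0.0]]
wrist_force: [0.4, -0.1, 0.7]
gripper_width: 0.008
```

>>> {"method": "play_rows", "body": {"plan": [[[0.04,0,0,0,0,0],[0.04,0,0,0,0,0]]]}}

```text
time_s: 23.72
tcp_pos: [0.5536, 0.0653, 0.1145]
ee_rot: [[0.0, 0.088, 0.996], [0.0, 0.996, -0.088], [-1.0, 0.0, 0.0]]
wrist_force: [-0.4, 0.3, 0.6]
gripper_width: 0.003
```

>>> {"method": "play_rows", "body": {"plan": [[[0.03,0,0,0,0,0],[0.03,0,0,0,0,0]]]}}

```text
time_s: 23.98
tcp_pos: [0.5536, 0.0652, 0.1141]
ee_rot: [[-0.0, 0.088, 0.996], [-0.0, 0.996, -0.088], [-1.0, -0.0, -0.0]]
wrist_force: [0.3, -0.4, -0.4]
gripper_width: 0.006
```

>>> {"method": "play_rows", "body": {"plan": [[[0.03,0,0,0,0,0],[0.03,0,0,0,0,0]]]}}

```text
time_s: 24.22
tcp_pos: [0.5536, 0.0652, 0.114]
ee_rot: [[0.0, 0.088, 0.996], [0.0, 0.996, -0.088], [-1.0, 0.0, 0.0]]
wrist_force: [-0.3, 1.0, 2.5]
gripper_width: 0.004
```

>>> {"method": "play_rows", "body": {"plan": [[[0.03,0,0,0,0,0],[0.03,0,0,0,0,0]]]}}

```text
time_s: 24.48
tcp_pos: [0.5536, 0.0652, 0.1139]
ee_rot: [[0.0, 0.087, 0.996], [0.0, 0.996, -0.087], [-1.0, 0.0, 0.0]]
wrist_force: [-1.1, -0.2, 3.1]
gripper_width: 0.003
```

>>> {"method": "play_rows", "body": {"plan": [[[0.03,0,0,0,0,0],[0.03,0,0,0,0,0]]]}}

```text
time_s: 24.72
tcp_pos: [0.5536, 0.0653, 0.1138]
ee_rot: [[0.0, 0.087, 0.996], [0.0, 0.996, -0.087], [-1.0, 0.0, 0.0]]
wrist_force: [-2.5, 1.0, 6.0]
gripper_width: 0.004
```

>>> {"method": "play_rows", "body": {"plan": [[[0.03,0,0,0,0,0],[0.03,0,0,0,0,0]]]}}

```text
time_s: 24.98
tcp_pos: [0.5536, 0.0653, 0.1138]
ee_rot: [[0.0, 0.087, 0.996], [-0.0, 0.996, -0.087], [-1.0, -0.0, 0.0]]
wrist_force: [-3.4, 0.4, 6.1]
gripper_width: 0.007
```

Both front corners are firm and even: left sinks 0.3 mm at 6 N, right 0.3 mm at 7.6 N. Next comes the weight, with a better position estimate first.

>>> {"method": "play_rows", "body": {"plan": [[[-3,0,0,0,0,0],[-6,0,0,0,0,0]]], "hand": 0.8}}

```text
time_s: 25.22
tcp_pos: [0.5533, 0.0651, 0.1729]
ee_rot: [[-0.001, 0.088, 0.996], [-0.0, 0.996, -0.088], [-1.0, -0.001, -0.001]]
wrist_force: [-0.6, 0.4, 0.7]
gripper_width: 0.152
```

```bash
python3 - <<'E'
from h import *
from scipy.optimize import least_squares
np.set_printoptions(precision=4,suppress=True)
# silhouette centroid of weight model vs colour mask
def model(x,y):
    th=np.linspace(0,2*np.pi,40);P=[]
    for rr,zs in((.016,(0,.03)),(.011,(.038,.05))):
        for z in zs:P.append(np.c_[x+rr*np.cos(th),y+rr*np.sin(th),0*th+z])
    return P
obs={}
for n in("side","top"):
    p=np.load(f"pics/{n}0.npz")['p'];h=cv2.cvtColor(p,cv2.COLOR_BGR2HSV)
    a,b=(215,181) if n=="side" else (167,213)
    m=((h[...,1]>95)&(h[...,0]>10)&(h[...,0]<32))[b-12:b+13,a-12:a+13]
    wgt=m.astype(float);v,u=np.nonzero(m);print(n,m.sum(),u.min()+a-12,u.max()+a-12,v.min()+b-12,v.max()+b-12)
    obs[n]=((u.min()+u.max())/2+a-12,(v.min()+v.max())/2+b-12,u.mean()+a-12,v.mean()+b-12)
def f(q):
    o=[]
    for n in obs:
        mask=np.zeros((384*8,512*8),np.uint8);
        P=model(*q[:2])
        for k in(0,2):
            pts=np.vstack([proj(n,P[k]),proj(n,P[k+1])])
            cv2.fillConvexPoly(mask,cv2.convexHull(np.round((pts+.5)*8).astype(np.int32)),1)
        v,u=np.nonzero(mask);o+=[u.mean()/8-.5-obs[n][2],v.mean()/8-.5-obs[n][3]]
    return np.array(o)
s=least_squares(f,[.489,.297],diff_step=.005);print(s.x,s.fun)
E
python3 go.py .489 .297 .10
```

```text
side 92 212 219 174 187
top 84 162 172 209 218
[0.4889 0.3005] [ 0.3033 -0.255   0.108   0.2695]
t 25.225 p [0.553 0.065 0.173] F [-0.617  0.426  0.701] M [ 0.094 -0.244  0.005] w 0.15153006547239498 j [  23.374   17.89   -13.357   -0.003  -58.826 -118.401]
yaw y 84.97152446141043
shift cm [ 7.289 22.543 -8.434]
rot 10deg [-0.    -0.006  0.003]
```

>>> {"method": "play_rows", "body": {"plan": [[[7.0,22.8,-8.5,0,0,0],[7.0,22.8,-8.5,0,0,0],[7.0,22.8,-8.5,0,0,0],[7.0,22.8,-8.5,0,0,0],[7.0,22.8,-8.5,0,0,0]]]}}

```text
time_s: 25.85
tcp_pos: [0.4873, 0.3027, 0.1009]
ee_rot: [[-0.002, 0.083, 0.997], [-0.002, 0.997, -0.083], [-1.0, -0.002, -0.002]]
wrist_force: [0.3, -1.0, -0.6]
gripper_width: 0.718
```

```bash
python3 go.py .489 .300 .010 85;python3 - <<'E'
from h import *
p,d=r.capture("side");a,b=215,175;A=cv2.resize(p[b-35:b+35,a-35:a+35],(400,400),interpolation=cv2.INTER_CUBIC)
p,d=r.capture("top");a,b=180,210;B=cv2.resize(p[b-35:b+35,a-35:a+35],(400,400),interpolation=cv2.INTER_CUBIC);cv2.imwrite("pics/w2.png",np.hstack([A,B]))
E
```

```text
t 25.85 p [0.487 0.303 0.101] F [ 0.348 -1.008 -0.616] M [ 0.012 -0.191  0.03 ] w 0.7175547366316478 j [  48.015   23.774  -16.048   -0.023  -50.311 -142.749]
yaw y 85.25172913320468
shift cm [ 9.093 -0.238  0.211]
rot 10deg [ 0.025 -0.009  0.01 ]
```

View pics/w2.png

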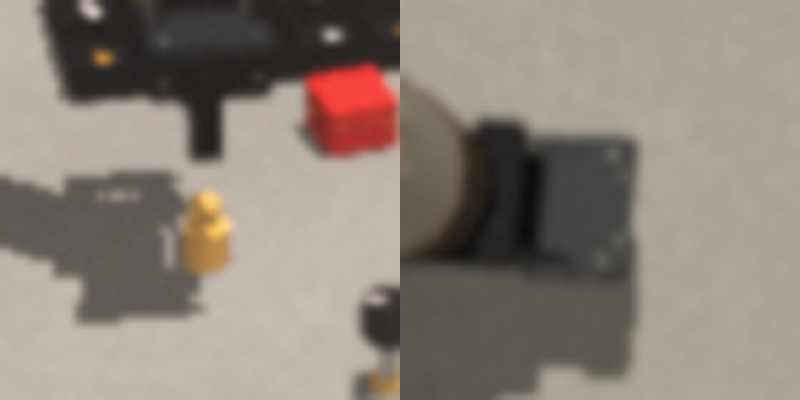

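The side view shows the fingers at (206,130), directly above the weight at (206,235). Descending.

>>> {"method": "play_rows", "body": {"plan": [[[1.5,0,0,0,0,0],[2,0,0,0,0,0],[3,0,0,0,0,0],[4,0,0,0,0,0],[4,0,0,0,0,0]]]}}

```text
time_s: 26.58
tcp_pos: [0.4884, 0.2991, 0.0618]
ee_rot: [[-0.002, 0.088, 0.996], [-0.002, 0.996, -0.088], [-1.0, -0.002, -0.002]]
wrist_force: [-0.4, 0.2, -0.6]
gripper_width: 0.8
```

```bash
python3 go.py .489 .300 .010
```

```text
t 26.575 p [0.488 0.299 0.062] F [-0.446  0.157 -0.579] M [ 0.081 -0.155  0.001] w 0.8001674755997602 j [  47.678   26.497  -18.424   -0.011  -45.21  -142.718]
yaw y 84.95231389691325
shift cm [5.183 0.107 0.058]
rot 10deg [-0.    -0.009  0.01 ]
```

>>> {"method": "play_rows", "body": {"plan": [[[1.5,0.1,0.05,0,0,0],[3,0.1,0.05,0,0,0],[4.4,0.1,0.05,0,0,0],[5.0,0.1,0.05,0,0,0],[5.0,0.1,0.05,0,0,0]]]}}

```text
time_s: 27.2
tcp_pos: [0.4893, 0.3005, 0.0123]
ee_rot: [[-0.001, 0.087, 0.996], [-0.001, 0.996, -0.087], [-1.0, -0.001, -0.001]]
wrist_force: [0.5, 0.3, -0.2]
gripper_width: 0.799
```

>>> {"method": "play_rows", "body": {"plan": [[[0,0,0,0,0,0],[0,0,0,0,0,0],[0,0,0,0,0,0]]], "hand": 0.43}}

```text
time_s: 27.58
tcp_pos: [0.4896, 0.3009, 0.0134]
ee_rot: [[0.001, 0.088, 0.996], [0.001, 0.996, -0.088], [-1.0, 0.001, 0.001]]
wrist_force: [0.1, 0.3, 0.0]
gripper_width: 0.545
```

>>> {"method": "play_rows", "body": {"plan": [[[0,0,0,0,0,0],[0,0,0,0,0,0],[0,0,0,0,0,0],[0,0,0,0,0,0]]], "hand": 0.2}}

```text
time_s: 28.08
tcp_pos: [0.4894, 0.3006, 0.0131]
ee_rot: [[-0.0, 0.088, 0.996], [-0.0, 0.996, -0.088], [-1.0, -0.0, -0.0]]
wrist_force: [-0.2, -1.3, 1.5]
gripper_width: 0.358
```

```bash
python3 go.py .489 .300 .11
```

```text
t 28.075 p [0.489 0.301 0.013] F [-0.198 -1.316  1.465] M [-0.149 -0.013 -0.048] w 0.358393430877296 j [  47.716   30.47   -20.56     0.007  -38.98  -142.743]
yaw y 84.97801944202855
shift cm [-9.69  -0.067 -0.037]
rot 10deg [-0.    -0.     0.001]
```

>>> {"method": "play_rows", "body": {"plan": [[[-1,0,0,0,0,0],[-4,0,0,0,0,0],[-8,0,0,0,0,0],[-13,0,0,0,0,0],[-15,0,0,0,0,0]]]}}

```text
time_s: 28.7
tcp_pos: [0.4905, 0.3017, 0.1668]
ee_rot: [[0.004, 0.087, 0.996], [0.004, 0.996, -0.087], [-1.0, 0.005, 0.004]]
wrist_force: [-0.2, -0.0, -2.4]
gripper_width: 0.358
```

```bash
python3 go.py .6332 -.0535 .165;python3 - <<'E'
from h import *
p,d=r.capture("side");a,b=230,190;A=cv2.resize(p[b-50:b+50,a-50:a+50],(600,600),interpolation=cv2.INTER_CUBIC)
cv2.imwrite("pics/s5.png",A)
p,d=r.capture("top");np.savez("pics/top5.npz",p=p,d=d);a,b=270,170;A=cv2.resize(p[b-50:b+50,a-50:a+50],(600,600),interpolation=cv2.INTER_NEAREST)
cv2.imwrite("pics/t5.png",A)
E
```

```text
t 28.7 p [0.491 0.302 0.167] F [-0.165 -0.028 -2.353] M [ 0.012 -0.232  0.003] w 0.3578291806030157 j [  47.723   19.752  -11.547    0.029  -58.351 -142.744]
yaw y 84.99449365874916
shift cm [  0.088 -34.144  17.315]
rot 10deg [-0.     0.023 -0.026]
```

View pics/s5.png

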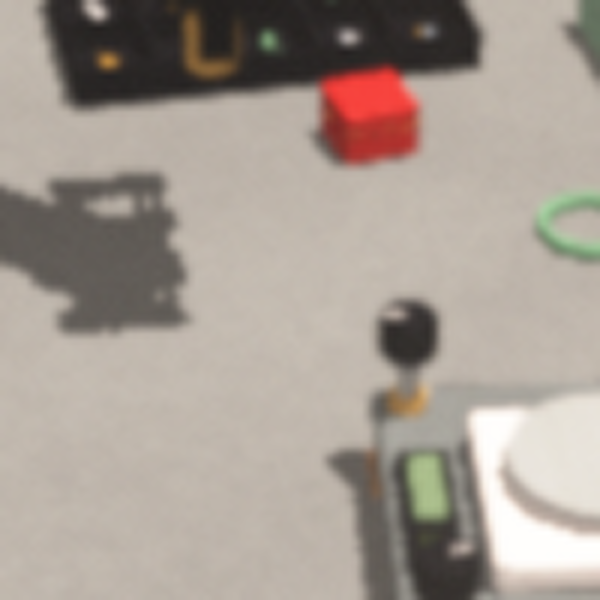

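View pics/t5.png

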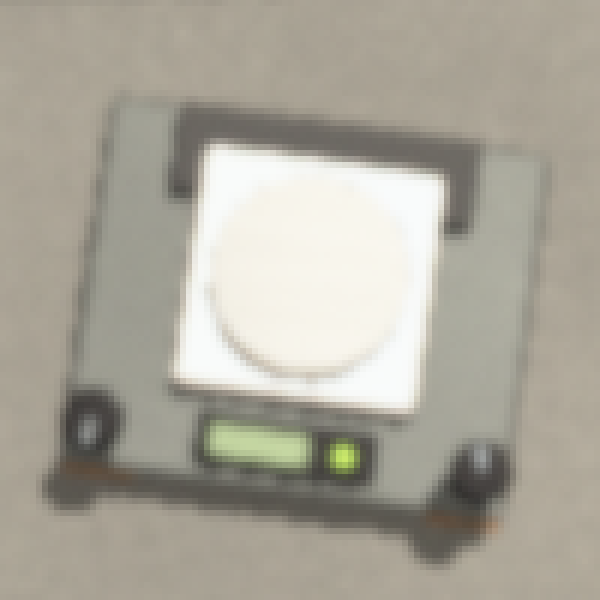

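The weight is held (2 N on the wrist, no longer on the counter) and the scale is where it was in the first picture. Carrying it to the pan.

>>> {"method": "play_rows", "body": {"plan": [[[0,-20,10,0,0,0],[0,-20,10,0,0,0],[0,-20,10,0,0,0],[0,-20,10,0,0,0],[0,-20,10,0,0,0]]]}}

```text
time_s: 29.42
tcp_pos: [0.5711, 0.0901, 0.161]
ee_rot: [[-0.003, 0.092, 0.996], [-0.001, 0.996, -0.092], [-1.0, -0.001, -0.003]]
wrist_force: [-0.5, -0.2, -2.9]
gripper_width: 0.357
```

```bash
python3 go.py .634 -.0537 .15
```

```text
t 29.425 p [0.571 0.09  0.161] F [-0.455 -0.165 -2.946] M [ 0.079 -0.156  0.019] w 0.35670017425628153 j [  24.995   20.536  -11.231   -0.033  -58.429 -120.259]
yaw y 84.7189931702503
shift cm [  1.094 -13.738   7.591]
rot 10deg [-0.    -0.018  0.007]
```

>>> {"method": "play_rows", "body": {"plan": [[[0.4,-13.7,7.6,0,0,0],[0.4,-13.7,7.6,0,0,0],[0.4,-13.7,7.6,0,0,0],[0.4,-13.7,7.6,0,0,0],[0.8,-13.7,7.6,0,0,0]]]}}

```text
time_s: 30.05
tcp_pos: [0.6347, -0.0493, 0.1541]
ee_rot: [[-0.001, 0.087, 0.996], [0.0, 0.996, -0.087], [-1.0, 0.0, -0.001]]
wrist_force: [0.8, -0.4, -2.4]
gripper_width: 0.358
```

```bash
python3 go.py .634 -.0537 .11
```

```text
t 30.05 p [ 0.635 -0.049  0.154] F [ 0.774 -0.403 -2.365] M [-0.002 -0.227  0.033] w 0.35780315281677805 j [  10.075   26.171   -3.211   -0.039  -60.679 -105.045]
yaw y 85.01060412075651
shift cm [ 4.409 -0.442 -0.03 ]
rot 10deg [ 0.    -0.007 -0.002]
```

>>> {"method": "play_rows", "body": {"plan": [[[1.5,-0.2,0,0,0,0],[3,-0.2,0,0,0,0],[3.8,-0.2,0,0,0,0],[4.1,-0.2,0,0,0,0],[4.1,-0.2,0,0,0,0]]]}}

```text
time_s: 30.68
tcp_pos: [0.6352, -0.0524, 0.1139]
ee_rot: [[0.0, 0.087, 0.996], [-0.0, 0.996, -0.087], [-1.0, -0.0, 0.0]]
wrist_force: [0.8, 0.1, -2.1]
gripper_width: 0.354
```

```bash
python3 go.py .634 -.0537 .105;python3 - <<'E'
from h import *
p,d=r.capture("side");a,b=280,205;A=cv2.resize(p[b-40:b+40,a-40:a+40],(600,600),interpolation=cv2.INTER_CUBIC)
cv2.imwrite("pics/s6.png",A)
E
```

```text
t 30.675 p [ 0.635 -0.052  0.114] F [ 0.793  0.121 -2.123] M [ 0.046 -0.126 -0.019] w 0.3536041067200696 j [   9.812   28.356   -5.89     0.011  -55.751 -104.835]
yaw y 84.98355452134624
shift cm [ 0.891 -0.143 -0.11 ]
rot 10deg [0.    0.    0.001]
```

View pics/s6.png

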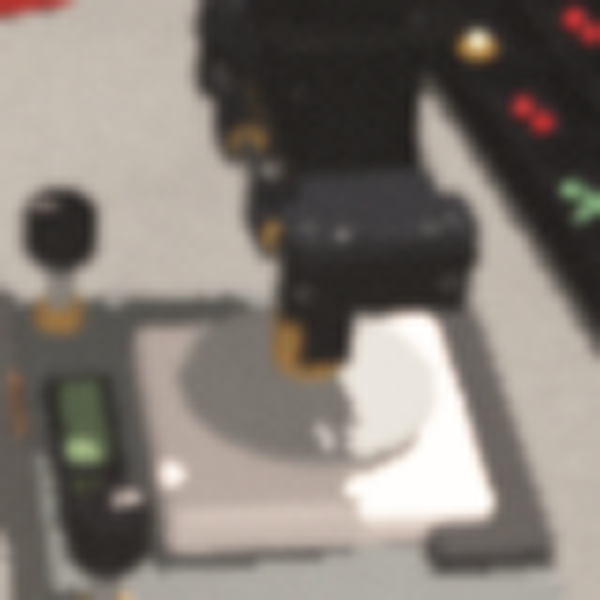

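The weight's bottom shows at (305,370), with the pan ellipse centred at about (307,385), so it is above the middle. Lowering slowly.

>>> {"method": "play_rows", "body": {"plan": [[[0.3,-0.15,-0.1,0,0,0],[0.6,-0.15,-0.1,0,0,0],[0.7,-0.15,-0.1,0,0,0],[0.7,-0.15,-0.1,0,0,0]]]}}

```text
time_s: 31.22
tcp_pos: [0.6339, -0.0538, 0.1069]
ee_rot: [[-0.0, 0.088, 0.996], [-0.0, 0.996, -0.088], [-1.0, -0.0, -0.0]]
wrist_force: [0.3, 0.5, -3.2]
gripper_width: 0.359
```

>>> {"method": "play_rows", "body": {"plan": [[[0.05,0,0,0,0,0],[0.05,0,0,0,0,0]]]}}

```text
time_s: 31.48
tcp_pos: [0.634, -0.0538, 0.1065]
ee_rot: [[0.0, 0.088, 0.996], [-0.0, 0.996, -0.088], [-1.0, -0.0, 0.0]]
wrist_force: [-0.3, 0.8, -2.7]
gripper_width: 0.358
```

>>> {"method": "play_rows", "body": {"plan": [[[0.05,0,0,0,0,0],[0.05,0,0,0,0,0]]]}}

```text
time_s: 31.72
tcp_pos: [0.6339, -0.0538, 0.1059]
ee_rot: [[-0.0, 0.088, 0.996], [0.0, 0.996, -0.088], [-1.0, 0.0, -0.0]]
wrist_force: [1.0, 0.2, -1.8]
gripper_width: 0.354
```

>>> {"method": "play_rows", "body": {"plan": [[[0.03,0,0,0,0,0],[0.03,0,0,0,0,0]]]}}

```text
time_s: 31.98
tcp_pos: [0.634, -0.0538, 0.1056]
ee_rot: [[-0.0, 0.088, 0.996], [0.0, 0.996, -0.088], [-1.0, 0.0, -0.0]]
wrist_force: [0.3, 0.0, -1.6]
gripper_width: 0.354
```

>>> {"method": "play_rows", "body": {"plan": [[[0.03,0,0,0,0,0],[0.03,0,0,0,0,0]]]}}

```text
time_s: 32.22
tcp_pos: [0.6339, -0.0538, 0.1053]
ee_rot: [[-0.0, 0.088, 0.996], [-0.0, 0.996, -0.088], [-1.0, -0.0, -0.0]]
wrist_force: [-0.0, 0.4, -2.2]
gripper_width: 0.361
```

>>> {"method": "play_rows", "body": {"plan": [[[0.03,0,0,0,0,0],[0.03,0,0,0,0,0]]]}}

```text
time_s: 32.48
tcp_pos: [0.6339, -0.0538, 0.105]
ee_rot: [[-0.0, 0.088, 0.996], [0.0, 0.996, -0.088], [-1.0, 0.0, -0.0]]
wrist_force: [-0.5, 1.5, -1.8]
gripper_width: 0.358
```

>>> {"method": "play_rows", "body": {"plan": [[[0.03,0,0,0,0,0],[0.03,0,0,0,0,0]]]}}

```text
time_s: 32.72
tcp_pos: [0.634, -0.0538, 0.1048]
ee_rot: [[0.0, 0.088, 0.996], [0.0, 0.996, -0.088], [-1.0, 0.0, 0.0]]
wrist_force: [0.4, 0.6, -2.5]
gripper_width: 0.359
```

>>> {"method": "play_rows", "body": {"plan": [[[0.03,0,0,0,0,0],[0.03,0,0,0,0,0]]]}}

```text
time_s: 32.98
tcp_pos: [0.634, -0.0538, 0.1047]
ee_rot: [[0.0, 0.088, 0.996], [-0.0, 0.996, -0.088], [-1.0, -0.0, 0.0]]
wrist_force: [-1.7, 1.1, -0.5]
gripper_width: 0.357
```

>>> {"method": "play_rows", "body": {"plan": [[[0.03,0,0,0,0,0],[0.03,0,0,0,0,0]]]}}

```text
time_s: 33.22
tcp_pos: [0.634, -0.0538, 0.1047]
ee_rot: [[0.0, 0.087, 0.996], [-0.0, 0.996, -0.087], [-1.0, -0.0, 0.0]]
wrist_force: [-1.7, 0.7, 2.0]
gripper_width: 0.359
```

>>> {"method": "play_rows", "body": {"plan": [[[0.03,0,0,0,0,0],[0.03,0,0,0,0,0]]]}}

```text
time_s: 33.48
tcp_pos: [0.634, -0.0538, 0.1046]
ee_rot: [[0.0, 0.087, 0.996], [-0.0, 0.996, -0.087], [-1.0, -0.0, 0.001]]
wrist_force: [-3.0, 1.4, 5.2]
gripper_width: 0.361
```

Contact is at TCP z 0.1047, against 0.105 expected. I'll ease the load and release.

>>> {"method": "play_rows", "body": {"plan": [[[-0.05,0,0,0,0,0],[-0.05,0,0,0,0,0]]]}}

```text
time_s: 33.72
tcp_pos: [0.6341, -0.0538, 0.1047]
ee_rot: [[0.0, 0.088, 0.996], [-0.0, 0.996, -0.088], [-1.0, -0.0, 0.0]]
wrist_force: [-2.7, 0.8, 4.2]
gripper_width: 0.355
```

>>> {"method": "play_rows", "body": {"plan": [[[0,0,0,0,0,0],[0,0,0,0,0,0],[0,0,0,0,0,0],[0,0,0,0,0,0]]], "hand": 0.65}}

```text
time_s: 34.22
tcp_pos: [0.634, -0.0538, 0.1041]
ee_rot: [[-0.0, 0.088, 0.996], [-0.0, 0.996, -0.088], [-1.0, -0.0, -0.0]]
wrist_force: [-0.2, 0.0, -0.2]
gripper_width: 0.633
```

>>> {"method": "play_rows", "body": {"plan": [[[-1,0,0,0,0,0],[-3,0,0,0,0,0],[-6,0,0,0,0,0],[-11,0,0,0,0,0],[-15,0,0,0,0,0]]]}}

```text
time_s: 34.85
tcp_pos: [0.6343, -0.0539, 0.2575]
ee_rot: [[0.003, 0.087, 0.996], [-0.0, 0.996, -0.087], [-1.0, 0.0, 0.003]]
wrist_force: [0.8, 0.5, -0.2]
gripper_width: 0.653
```

```bash
python3 go.py .45 .15 .25
```

```text
t 34.85 p [ 0.634 -0.054  0.258] F [ 0.784  0.542 -0.183] M [ 0.07  -0.257 -0.016] w 0.6534653720359096 j [   9.697   21.948    5.322    0.035  -73.212 -104.721]
yaw y 84.98590305697378
shift cm [  0.695  18.701 -20.148]
rot 10deg [-0.     0.016 -0.001]
```

Moving the arm out of the view for a final check.

>>> {"method": "play_rows", "body": {"plan": [[[0,25,-15,0,0,0],[0,25,-15,0,0,0],[0,25,-15,0,0,0],[0,25,-15,0,0,0],[0,25,-15,0,0,0]]]}}

```text
time_s: 35.48
tcp_pos: [0.5052, 0.2105, 0.2556]
ee_rot: [[0.002, 0.086, 0.996], [0.001, 0.996, -0.086], [-1.0, 0.001, 0.001]]
wrist_force: [-0.3, 0.4, 0.7]
gripper_width: 0.655
```

Run:
```python
from h import *
p,d=r.capture("side");a,b=280,205;A=cv2.resize(p[b-40:b+40,a-40:a+40],(400,400),interpolation=cv2.INTER_CUBIC)
p2,d=r.capture("top");a,b=270,170;B=cv2.resize(p2[b-40:b+40,a-40:a+40],(400,400),interpolation=cv2.INTER_CUBIC)
cv2.imwrite("pics/fin.png",np.hstack([A,B]));cv2.imwrite("pics/top_fin.png",p2);cv2.imwrite("pics/side_fin.png",p)
for n,q in(("side",p),("top",p2)):
    h=cv2.cvtColor(q,cv2.COLOR_BGR2HSV);a,b=(281,207) if n=="side" else (271,164)
    m=((h[...,1]>95)&(h[...,0]>10)&(h[...,0]<32))[b-15:b+16,a-15:a+16];v,u=np.nonzero(m)
    print(n,m.sum(),u.mean()+a-15,v.mean()+b-15,proj(n,[.6335,-.0538,.092+.024]))
```

```text
side 126 280.7936507936508 209.44444444444446 [[281.22241818 208.23190406]]
top 68 271.0882352941176 164.7058823529412 [[271.28514513 164.42501983]]
```

View pics/fin.png

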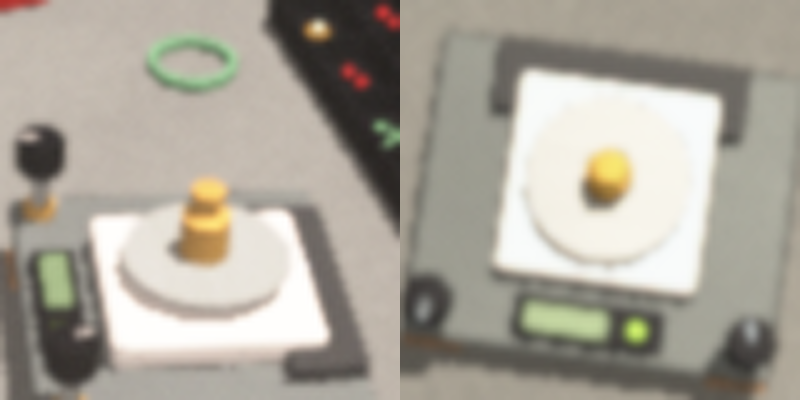

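View pics/top_fin.png

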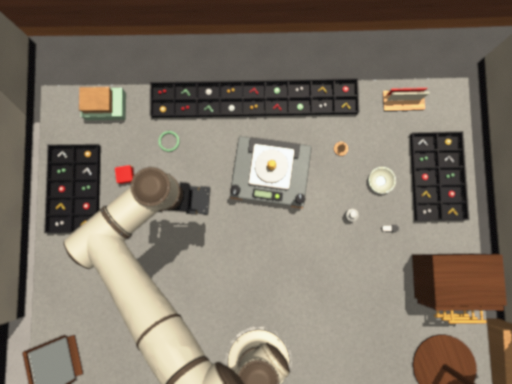

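The weight stands upright in the middle of the pan: (607,177) in the right-hand crop, against a pan centre of about (608,180). All the other things are in their original places. I'll let the arm settle and hand in.

>>> {"method": "play_rows", "body": {"plan": [[[0,0,0,0,0,0],[0,0,0,0,0,0],[0,0,0,0,0,0]]]}}

```text
time_s: 35.95
tcp_pos: [0.5068, 0.2075, 0.2544]
ee_rot: [[-0.0, 0.089, 0.996], [-0.0, 0.996, -0.089], [-1.0, -0.0, 0.0]]
wrist_force: [0.0, -1.4, -0.2]
gripper_width: 0.649
```

```bash
python3 -c "
from station import r
print(r.finish_job())"
```

```text
the job is handed in; nothing more can be done
None
```

The scale now stands firmly on both front feet, and the brass weight is upright in the middle of the pan. I handed the job in at about 36 s of the 72 s allowed; the system gives no verdict.

- **Which foot:** the front right one was hanging. Its knob tipped down about 1.3 mm before going firm, while the left knob sank only about 0.3 mm under 7 N.
- **The turn:** I centred the open jaws on the right knob, gripped it, turned it 165° clockwise (about 1.8 mm) and let go.
- **Check after turning:** both front knobs felt firm and alike, sinking about 0.3 mm at 7.6 N on the right and 6 N on the left. I did not press the rear corners.
- **Weight:** the last pictures show it within about 2 mm of the pan's centre.
- **Everything else:** the scale did not visibly shift, and the other things are where they were.

- **Forces on the scale:** the test presses and the setting-down went up to about 8 N. While turning, the side force on the knob reached about 6 N.
- **Disagreement between measurements:** the camera fit put the scale's origin at 2.4 mm instead of about 6 mm. The touched knob top (114 mm) and pan contact agreed with 6 mm, so I used that.

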